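# Release the brass rivet tins with the two-catch gate

### The arm

A 6-joint arm with a two-finger parallel gripper is mounted at the origin on the work surface. World frame = base frame: x ahead of the robot, y to its left, z up, the work surface at z = 0. Lengths are in m, angles in rad, forces in N, time in s.
With the tool pointing down it reaches from about 0.425 to 0.95 m from the base axis. Payload 3.5 kg.
Tool frame: the origin (TCP) lies at the very end of the fingers, on their centre line; the grasp point (between the pads) lies 19 mm behind it (tcp_to_grasp is the distance from the TCP to the grasp point, in m); z points along the fingers, y is the direction in which the jaws open and shut (so a half turn about z gives the same grasp; the last joint's range is limited). The gripper opens to 85 mm and grips with 20 to 120 N. Pads are 22 mm wide; open, the fingers measure 114 mm over their backs; the gripper's body (76 mm by 85 mm) begins 54 mm behind the grasp point. The pads swing forward as they close: fully open they stand 13 mm farther back than shut.
Start: joints at [-1.358, 0.286, 1.577, -0, 1.279, -0.15], TCP at [0.24, -0.631, 0.193] pointing down, gripper open.
Joint ranges: [-2.77, 2.77], [-0.9, 2.22], [0.21, 2.48], [-1.53, 4.67], [0.24, 2.81], [-2.84, 2.84]. Speed limits (rad/s): [2.79, 2.79, 3.14, 3.14, 3.14, 3.14].

### API

Orientations are given as a unit quaternion [x, y, z, w].
In Python, from plant import * gives the robot as it stands. The module is installed in compiled form; this text tells all that it offers.
- The arm moves only by the tool arm_command, never from a script. Its argument "steps" is a list of rows, each a list of 3 entries, a list of its own where there are three numbers: the turn, a rotation vector about the tool's x, y, z in rad, then the shift along the tool's x, y, z in m, then the gripper command: -1 is shut, 1 is fully open, values between are in proportion. A call has 1 to 12 rows; each row is the pose to reach, as a shift and turn from the pose measured when the call began, along the tool's axes at that moment; what a row does not reach only later rows make up. A row lasts 1/8 s, in which the tool goes at most 62.5 mm and 10.7 degrees, less where a joint would pass 70% of its speed; a pose out of reach is approached as far as the arm can. A call with a gripper value outside its range is refused whole. The fingers move at their own pace and stop on an object; "force" is the grip in N (left out, the last holds). Time passes only in rows, so rows that repeat a pose let the fingers close. It gives the time, the measured TCP pose, the force and the opening at its end, in the units of the state.
- get_state(): the state, without advancing time (a new reading comes with each control period).
- read_camera(name): name is "side" or "top"; returns a dict with "frame" (400x640x3 uint8, red, green, blue), "vfov" (degrees; the focal length in pixels is half the picture's height over the tangent of half this angle, whatever the lens; pixels are square), "cx", "cy" (the principal point, pixels), "position" and "rotation" of the camera in the world. Camera axes: x right, y up, looking along -z (the intrinsics and any distortion apply to the point x, -y, -z); pixel columns grow to the right and rows downward; lengths in m; the calibration is good to about 2 mm. A picture is of the moment at which its call begins. There is no depth.
- sign_off(): hands the job in, once; it reports no verdict.
The state is a dict: "time": time; "qpos": joint angles; "dq": joint speeds; "joint_efforts": joint torques, N m; "eef_pos": TCP position; "tcp_rot": TCP orientation; "contact_force": force on the tool from outside, world axes, zero at the start; "wrist_torque": the same for the moment, N m; "opening": opening from 0.0 (shut) to 1.0 (fully open).
Only numpy, scipy, OpenCV 4.12 (cv2) and the standard library are available. Lean on these libraries where they do the work, as an engineer would, in place of code of your own. Each camera call takes 0.05 s, during which the arm holds its last target.

### The job

One of the two rivet-tin dispensers holds the brass tins: with one fingertip on each of its two orange catches, press both down together and keep them down until all three brass tins have rolled past the gate and lie still in the pocket at the low end, then let both catches spring back up and move clear. Do not touch or lift any tin, leave the dispenser with the blue tins alone, and do not disturb the other things on the table.

Things in the scene. Friction and masses are not known exactly. Their poses are not given: they have to be found in the camera images.
- feeder_brass: dispenser that holds the three brass-coloured tins: fixed plywood stand with an open aluminium chute, base 280 x 110 mm; origin on the table right below the gate, x up the chute to the waiting tins, y across, z up. Chute 37 mm wide, falling 0.14 rad to -x, floor 35 mm high at the gate, pocket for the released tins at -x. An orange catch stands left and right of the gate; each has a bar across the chute, and either bar stops the tins
- feeder_blue: dispenser that holds the three blue tins, otherwise the same build and axes as feeder_brass
- catch_brass_left (a joint): travel of the left (+y side) orange catch of the brass dispenser, m: 0 up, 0.009 fully down; pressed straight down, sprung back up, 1 N at the top to 4.2 N fully down; its bar sinks below the chute floor at about 0.006
- catch_brass_left_top (a point): centre of the top of that catch's flat round orange cap, 30 mm across, 88 mm above the table when up (moves down with it), 36 mm to its side of the dispenser's origin: the pair is 72 mm apart, line along y. Posts below are 72 mm high. Higher tins waiting up the chute, between and behind the caps, reach 90 mm
- catch_brass_right (a joint): travel of the right (-y side) orange catch of the brass dispenser, m: 0 up, 0.009 fully down; pressed straight down, sprung back up, 1 N at the top to 4.2 N fully down; its bar sinks below the chute floor at about 0.006
- catch_brass_right_top (a point): centre of the top of that catch's flat round orange cap, 30 mm across, 88 mm above the table when up (moves down with it), 36 mm to its side of the dispenser's origin: the pair is 72 mm apart, line along y. Posts below are 72 mm high. Higher tins waiting up the chute, between and behind the caps, reach 90 mm
- catch_blue_left (a joint): travel of the left (+y side) orange catch of the blue dispenser, m: 0 up, 0.009 fully down; pressed straight down, sprung back up, 1 N at the top to 4.2 N fully down; its bar sinks below the chute floor at about 0.006
- catch_blue_left_top (a point): centre of the top of that catch's flat round orange cap, 30 mm across, 88 mm above the table when up (moves down with it), 36 mm to its side of the dispenser's origin: the pair is 72 mm apart, line along y. Posts below are 72 mm high. Higher tins waiting up the chute, between and behind the caps, reach 90 mm
- catch_blue_right (a joint): travel of the right (-y side) orange catch of the blue dispenser, m: 0 up, 0.009 fully down; pressed straight down, sprung back up, 1 N at the top to 4.2 N fully down; its bar sinks below the chute floor at about 0.006
- catch_blue_right_top (a point): centre of the top of that catch's flat round orange cap, 30 mm across, 88 mm above the table when up (moves down with it), 36 mm to its side of the dispenser's origin: the pair is 72 mm apart, line along y. Posts below are 72 mm high. Higher tins waiting up the chute, between and behind the caps, reach 90 mm
- tin_brass1: loose sealed brass tin with a white paper band, 36 mm across, 34 mm wide, 35 to 70 g, lying on its side across the brass dispenser's chute, number 1 up from the gate at the start; origin at its centre, y along its axis; it rolls by itself when the gate opens, all three in about 1 s
- tin_brass2: loose sealed brass tin with a white paper band, 36 mm across, 34 mm wide, 35 to 70 g, lying on its side across the brass dispenser's chute, number 2 up from the gate at the start; origin at its centre, y along its axis; it rolls by itself when the gate opens, all three in about 1 s
- tin_brass3: loose sealed brass tin with a white paper band, 36 mm across, 34 mm wide, 35 to 70 g, lying on its side across the brass dispenser's chute, number 3 up from the gate at the start; origin at its centre, y along its axis; it rolls by itself when the gate opens, all three in about 1 s
- tin_blue1: loose sealed blue tin with a white paper band, 36 mm across, 34 mm wide, 35 to 70 g, lying on its side across the blue dispenser's chute, number 1 up from the gate at the start; origin at its centre, y along its axis; it rolls by itself when the gate opens, all three in about 1 s
- tin_blue2: loose sealed blue tin with a white paper band, 36 mm across, 34 mm wide, 35 to 70 g, lying on its side across the blue dispenser's chute, number 2 up from the gate at the start; origin at its centre, y along its axis; it rolls by itself when the gate opens, all three in about 1 s
- tin_blue3: loose sealed blue tin with a white paper band, 36 mm across, 34 mm wide, 35 to 70 g, lying on its side across the blue dispenser's chute, number 3 up from the gate at the start; origin at its centre, y along its axis; it rolls by itself when the gate opens, all three in about 1 s
- awl: bystander: loose screwdriver-like awl, 150 mm, lying; origin under its middle
- jar: bystander: loose amber jar, 40 mm across, 50 mm high; origin under its centre
- bottle: bystander: loose green bottle, 52 mm across, 120 mm high; origin under its centre
- mug: bystander: loose blue mug, 76 mm across, 85 mm high; origin under its centre
- block: bystander: loose wooden block 90 x 60 x 50 mm; origin under its centre
- carton: bystander: loose cardboard carton 120 x 80 x 50 mm; origin under its centre
Mind the look-alikes: they are no part of the job. What is shaped like the tin_brass3 but red is not meant. What is shaped like the tin_brass1 but red is not meant.

How it is judged:
By the outcome, as a careful person would: the job done as asked, in the order asked, and still so for the second after the job is handed in, with the robot touching nothing.
It also fails if it takes over 32 s, if anything falls off the work surface, if the arm or the gripper's body presses on something with over 40 N, if the wrist force passes 120 N, or if a joint passes its speed limit or range.

## Working session

There is one attempt and no reset: what is moved stays moved. The work goes in short steps, Python scripts to look and compute and a tool call to move; the robot and the scene stay as the last step left them, time stands still between calls to the robot, and variables do not carry over. Pictures are saved under pics/ and viewed, and the job is handed in when it is done.

Besides the shell and the picture viewer there is one more tool, called in YAML: its name, and indented under it one key for each argument. arm_command: Moves the arm, as the interface text tells. Its arguments: {"type":"object","properties":{"steps":{"type":"array"},"force":{"type":"number"}},"required":["steps"]}

```bash
mkdir -p pics; python3 - <<'E'
from plant import *
import cv2
for n in("top","side"):
    r=read_camera(n); cv2.imwrite(f"pics/{n}0.png",r["frame"][:,:,::-1])
    print(n,{k:v for k,v in r.items() if k!="frame"})
print(get_state())
E
```

```text
top {'vfov': 42.48373619237596, 'cx': 315.0690172555232, 'cy': 201.12477670882276, 'position': array([ 0.46146981, -0.00957778,  1.61385172]), 'rotation': array([ 0.03447688, -0.03174908, -0.69980074,  0.71279889])}
side {'vfov': 45.25568206976598, 'cx': 315.07092863121187, 'cy': 202.23066628054607, 'position': array([0.54217265, 1.01459192, 0.86776008]), 'rotation': array([-0.01715591,  0.44833753,  0.89344802, -0.02120787])}
{'time': 0.1, 'qpos': array([-1.35798028e+00,  2.87132269e-01,  1.57805793e+00, -4.08568421e-05,
        1.27858946e+00, -1.49979563e-01]), 'dq': array([ 0.00189846, -0.0004108 , -0.00323867,  0.00095644,  0.00120601,
        0.00069658]), 'joint_efforts': array([ 5.87097529e-04, -4.07298553e+01, -2.93699294e+01, -1.49287343e-04,
        3.40238934e-03,  8.69939129e-06]), 'eef_pos': array([ 0.23943351, -0.63037304,  0.19203398]), 'tcp_rot': array([ 9.83590830e-01,  1.80410320e-01, -5.38967161e-05, -1.09235079e-03]), 'contact_force': array([0.57861308, 0.62504049, 0.25724681]), 'wrist_torque': array([ 0.05321285,  0.04276584, -0.05020627]), 'opening': 1.0011588990185467}
```

View pics/top0.png

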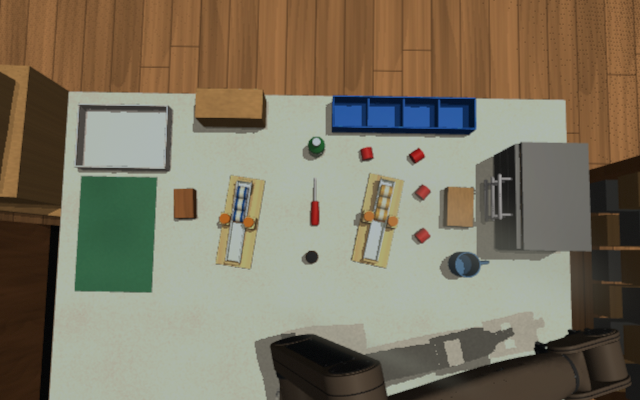

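View pics/side0.png

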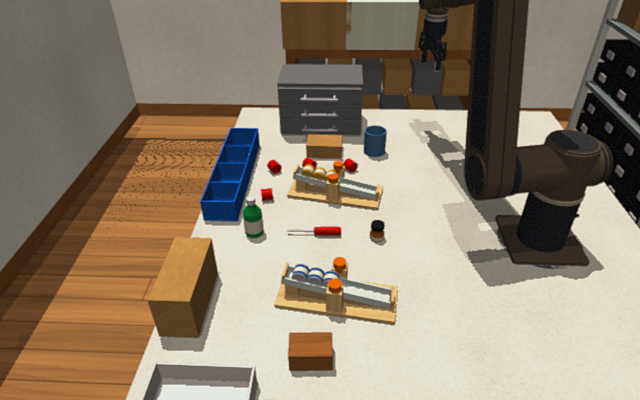

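```bash
cat > h.py <<'E'
import numpy as np, cv2
from scipy.spatial.transform import Rotation as R
def ray(r,u,v):
    f=200/np.tan(np.radians(r["vfov"]/2))
    d=np.array([(u-r["cx"])/f,-(v-r["cy"])/f,-1.]); return R.from_quat(r["rotation"]).apply(d)
def onplane(r,u,v,z):
    d=ray(r,u,v);p=np.array(r["position"]); return p+d*(z-p[2])/d[2]
def proj(r,P):
    f=200/np.tan(np.radians(r["vfov"]/2))
    c=R.from_quat(r["rotation"]).inv().apply(np.array(P)-r["position"])
    return np.array([r["cx"]+f*c[0]/-c[2], r["cy"]-f*c[1]/-c[2]])
def orange(fr,smin=180):
    h=cv2.cvtColor(fr,cv2.COLOR_RGB2HSV)
    m=cv2.inRange(h,(7,smin,150),(16,255,255))
    n,l,s,c=cv2.connectedComponentsWithStats(m)
    return [(s[i],c[i]) for i in range(1,n) if s[i][4]>25]
E
python3 - <<'E'
from plant import *
from h import *
for n,b in(("top",(340,160,80,120)),("side",(270,140,130,80))):
    r=read_camera(n)
    for s,c in orange(r["frame"]):
        print(n,s,c.round(1),onplane(r,*c,.088).round(4))
    x,y,w,h=b; k=6 
    cv2.imwrite(f"pics/{n}1.png",cv2.resize(r["frame"][y:y+h,x:x+w,::-1],None,fx=5,fy=5,interpolation=cv2.INTER_CUBIC))
E
```

```text
top [220 214   9   9  67] [224. 218.] [0.5496 0.2672 0.088 ]
top [244 218   9   9  65] [248.  221.7] [0.5397 0.1955 0.088 ]
side [334 161   9   5  36] [338.1 163.2] [ 0.5475 -0.2317  0.088 ]
side [328 174  11   5  47] [332.8 176. ] [ 0.5619 -0.1608  0.088 ]
side [334 257  12   9  85] [339.4 261.2] [0.5379 0.1978 0.088 ]
side [328 279  14  10 106] [334.5 283.3] [0.548  0.2686 0.088 ]
side [289 333  43  23 815] [309.7 344.3] [0.5928 0.4326 0.088 ]
```

View pics/top1.png

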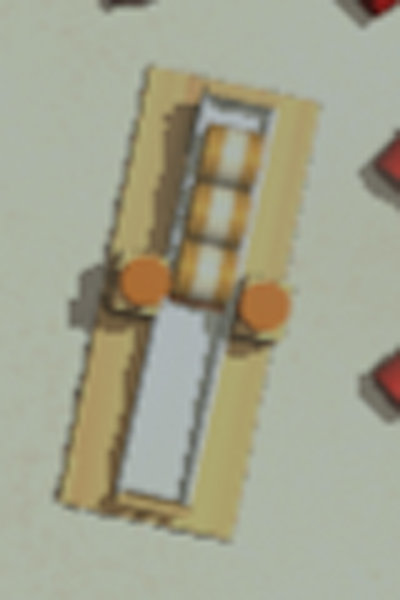

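View pics/side1.png

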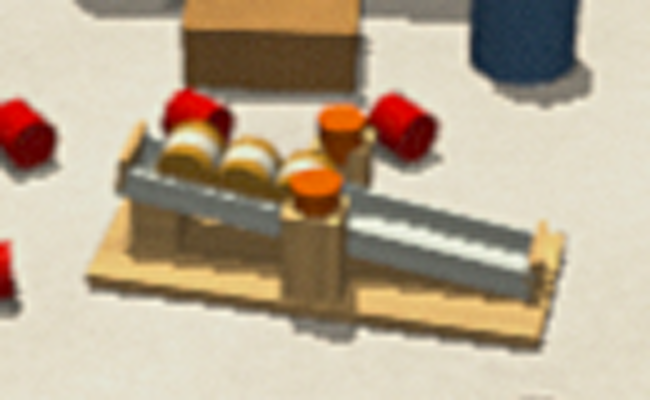

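```bash
python3 - <<'E'
from plant import *
from h import *
t=read_camera("top"); s=read_camera("side")
h=cv2.cvtColor(t["frame"],cv2.COLOR_RGB2HSV)
print(h[216,369],h[221,393],h[218,224])
m=cv2.inRange(h,(5,185,120),(14,255,255)); m[:, :355]=0; m[:200]=0;m[240:]=0;m[:,405:]=0
n,l,st,c=cv2.connectedComponentsWithStats(m)
P=[]
for i in range(1,n):
    if st[i][4]>25:
        p=onplane(t,*c[i],.088);P.append(p);print(st[i],c[i].round(1),p.round(4),"->side",proj(s,p).round(1))
a,b=P[:2]; d=a-b
print(np.linalg.norm(d),(a+b)/2,"yaw of y", np.degrees(np.arctan2(d[1],d[0])))
# triangulate w/ side measured caps
hs=cv2.cvtColor(s["frame"],cv2.COLOR_RGB2HSV)
print(hs[158:170,338],hs[171:186,333])
E
```

```text
[ 14 176 170] [ 14 168 170] [ 14 204 170]Traceback (most recent call last):
  File "<stdin>", line 12, in <module>
ValueError: not enough values to unpack (expected 2, got 0)
```

```bash
python3 - <<'E'
from plant import *
from h import *
t=read_camera("top"); s=read_camera("side")
h=cv2.cvtColor(t["frame"],cv2.COLOR_RGB2HSV)
m=cv2.inRange(h,(5,150,150),(15,255,190)); m[:, :355]=0; m[:205]=0;m[235:]=0;m[:,405:]=0
n,l,st,c=cv2.connectedComponentsWithStats(m)
P=[]
for i in range(1,n):
    if st[i][4]>25:
        p=onplane(t,*c[i],.088);P.append(p);print(st[i],c[i].round(1),p.round(4),"->side",proj(s,p).round(1))
a,b=P[:2]; d=a-b
print(np.linalg.norm(d),(a+b)/2,"yaw of y", np.degrees(np.arctan2(d[1],d[0])))
hs=cv2.cvtColor(s["frame"],cv2.COLOR_RGB2HSV)
print(hs[158:170,338].tolist(),hs[171:186,333].tolist())
E
```

```text
[365 212   9   9  64] [368.9 215.9] [ 0.5638 -0.1629  0.088 ] ->side [332.2 175.6]
[389 217   8   9  60] [392.4 220.9] [ 0.5501 -0.2329  0.088 ] ->side [337.2 163. ]
0.07130205218095437 [ 0.55693925 -0.19787879  0.088     ] yaw of y 78.96474605163385
[[17, 97, 97], [27, 19, 123], [10, 95, 175], [13, 218, 239], [13, 255, 234], [13, 255, 233], [13, 255, 235], [13, 255, 229], [13, 255, 136], [11, 255, 100], [13, 255, 106], [12, 248, 112]] [[19, 183, 198], [19, 138, 215], [13, 118, 229], [13, 255, 233], [13, 255, 233], [14, 255, 235], [13, 255, 236], [12, 255, 227], [13, 255, 139], [14, 255, 108], [14, 255, 110], [14, 255, 108], [15, 178, 119], [18, 127, 135], [18, 132, 116]]
```

```bash
cat >> h.py <<'E'
def plan(s,pos,yawx):
    Q=R.from_quat(s["tcp_rot"]); a=np.radians(yawx)
    T=R.from_matrix(np.array([[np.cos(a),np.sin(a),0],[np.sin(a),-np.cos(a),0],[0,0,-1]]))
    return (Q.inv()*T).as_rotvec(), Q.inv().apply(np.array(pos)-s["eef_pos"])
E
python3 - <<'E'
from plant import *
from h import *
s=get_state(); print(s["time"],plan(s,[.556,-.197,.17],-11.2),plan(s,[.556,-.197,.2],-11.2))
E
```

```text
0.4 (array([-3.47546825e-04,  5.87187520e-05,  5.58243969e-01]), array([ 0.44984543, -0.29339094,  0.02324317])) (array([-3.47546825e-04,  5.87187520e-05,  5.58243969e-01]), array([ 0.4498466 , -0.29340131, -0.00675683]))
```

arm_command:
  steps:
    - [[0, 0, 0.06], [0.045, -0.029, -0.005], 0.42]
    - [[0, 0, 0.12], [0.09, -0.059, -0.007], 0.42]
    - [[0, 0, 0.18], [0.135, -0.088, -0.007], 0.42]
    - [[0, 0, 0.24], [0.18, -0.117, -0.007], 0.42]
    - [[0, 0, 0.3], [0.225, -0.147, -0.007], 0.42]
    - [[0, 0, 0.36], [0.27, -0.176, -0.007], 0.42]
    - [[0, 0, 0.42], [0.315, -0.205, -0.007], 0.42]
    - [[0, 0, 0.48], [0.36, -0.235, -0.007], 0.42]
    - [[0, 0, 0.53], [0.405, -0.264, -0.007], 0.42]
    - [[0, 0, 0.558], [0.44, -0.287, -0.007], 0.42]
    - [[0, 0, 0.558], [0.45, -0.2935, 0.01], 0.42]
    - [[0, 0, 0.558], [0.45, -0.2935, 0.023], 0.42]

```text
time: 1.9
eef_pos: [0.5556, -0.1964, 0.1686]
tcp_rot: [0.995, -0.097, -0.001, -0.0]
contact_force: [-0.4, 1.0, 0.4]
opening: 0.706
```

```bash
python3 - <<'E'
from plant import *
from h import *
for n,b in(("top",(310,140,130,120)),("side",(270,90,130,120))):
    r=read_camera(n); x,y,w,h=b
    cv2.imwrite(f"pics/{n}2.png",cv2.resize(r["frame"][y:y+h,x:x+w,::-1],None,fx=5,fy=5,interpolation=cv2.INTER_CUBIC))
s=get_state(); print(s["time"],s["eef_pos"],s["opening"],s["contact_force"],plan(s,[.556,-.197,.12],-11.2))
E
```

```text
2.0 [ 0.55394462 -0.19693558  0.16698372] 0.7140106231914423 [ 0.05510106  0.06438056 -0.0345661 ] (array([-0.00153705,  0.00564466, -0.00051722]), array([ 0.00229377, -0.00026494,  0.04697198]))
```

View pics/top2.png

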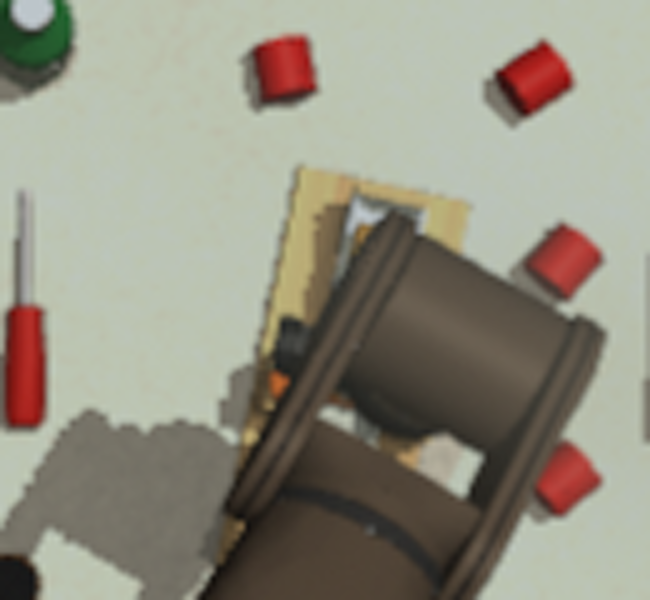

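View pics/side2.png

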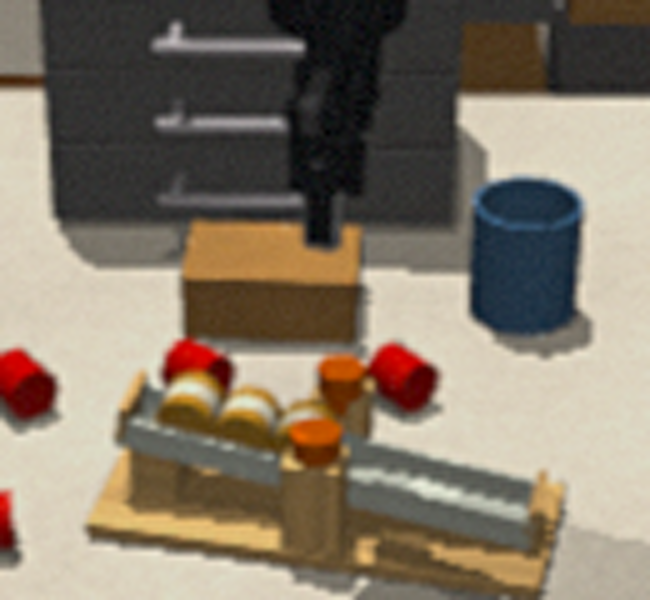

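arm_command:
  steps:
    - [[0, 0.003, 0], [0.001, 0, 0.02], 0.42]
    - [[0, 0.004, 0], [0.002, 0, 0.04], 0.42]
    - [[0, 0.004, 0], [0.002, 0, 0.055], 0.42]
    - [[0, 0.004, 0], [0.002, 0, 0.055], 0.42]

```text
time: 2.5
eef_pos: [0.5544, -0.197, 0.11]
tcp_rot: [0.995, -0.098, -0.002, -0.002]
contact_force: [0.2, -0.8, -0.3]
opening: 0.71
```

```bash
python3 - <<'E'
from plant import *
from h import *
for n,b in(("side",(285,110,100,100)),):
    r=read_camera(n); x,y,w,h=b
    cv2.imwrite(f"pics/{n}3.png",cv2.resize(r["frame"][y:y+h,x:x+w,::-1],None,fx=6,fy=6,interpolation=cv2.INTER_CUBIC))
S=[get_state()];
s=S[0]; print(s["time"],s["eef_pos"],s["opening"],s["contact_force"],plan(s,[.556,-.197,.1],-11.2))
yd=np.array([np.cos(np.radians(78.8)),np.sin(np.radians(78.8)),0]);xd=np.array([yd[1],-yd[0],0])
for z in (.11,.115,.12):
  for w in(.03,.045):
    for e in(-.011,.011):
      q=proj(r,np.r_[s["eef_pos"][:2],z]+yd*w+xd*e); print(z,w,e,q.round(1),((q-b[:2]+.5)*6).round())
E
```

```text
2.55 [ 0.5552051  -0.19733379  0.111362  ] 0.7083121700692769 [0.05128337 0.73080985 0.44085277] (array([-0.0019227 ,  0.00284741, -0.00099773]), array([ 0.00074681, -0.00046071,  0.01136083]))
0.11 0.03 -0.011 [336.9 168.8] [315. 356.]
0.11 0.03 0.011 [329.6 167.9] [270. 350.]
0.11 0.045 -0.011 [335.8 171.6] [308. 372.]
0.11 0.045 0.011 [328.4 170.6] [263. 367.]
0.115 0.03 -0.011 [336.9 167.4] [315. 347.]
0.115 0.03 0.011 [329.6 166.4] [270. 342.]
0.115 0.045 -0.011 [335.8 170.1] [308. 364.]
0.115 0.045 0.011 [328.4 169.2] [263. 358.]
0.12 0.03 -0.011 [337.  165.9] [315. 338.]
0.12 0.03 0.011 [329.6 165. ] [270. 333.]
0.12 0.045 -0.011 [335.9 168.6] [308. 355.]
0.12 0.045 0.011 [328.4 167.7] [264. 349.]
```

View pics/side3.png

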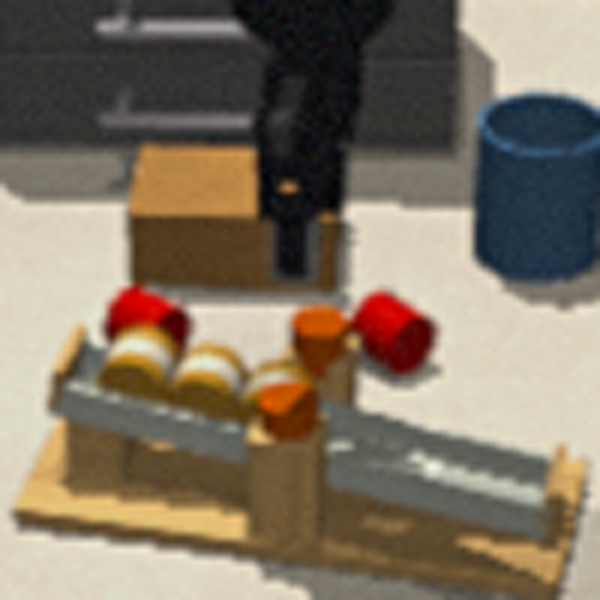

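```bash
python3 - <<'E'
from plant import *
from h import *
r=read_camera("side"); x,y,w,h=(300,60,75,60+60)
c=r["frame"][y:y+h,x:x+w,::-1].astype(float)
c=(255*(c/255)**.45).astype(np.uint8)
a=cv2.resize(c,None,fx=5,fy=5,interpolation=cv2.INTER_CUBIC)
t=read_camera("top"); c=t["frame"][160:280,330:405,::-1].astype(float);c=(255*(c/255)**.45).astype(np.uint8)
cv2.imwrite("pics/b4.png",np.hstack([a,cv2.resize(c,None,fx=5,fy=5,interpolation=cv2.INTER_CUBIC)]))
s=get_state()
yd=np.array([np.cos(np.radians(78.8)),np.sin(np.radians(78.8)),0]);xd=np.array([yd[1],-yd[0],0])
for z in (.11,.12):
  for w in(-.045,-.03,.03,.045):
      q=proj(r,np.r_[s["eef_pos"][:2],z]+yd*w); print(z,w,q.round(1),((q-(300,60)+.5)*5).round())
E
```

```text
0.11 -0.045 [338.3 155.3] [194. 479.]
0.11 -0.03 [337.2 157.8] [189. 492.]
0.11 0.03 [332.9 168.3] [167. 544.]
0.11 0.045 [331.8 171. ] [161. 558.]
0.12 -0.045 [338.3 152.5] [194. 465.]
0.12 -0.03 [337.3 155. ] [189. 477.]
0.12 0.03 [332.9 165.4] [167. 529.]
0.12 0.045 [331.8 168.1] [161. 543.]
```

View pics/b4.png

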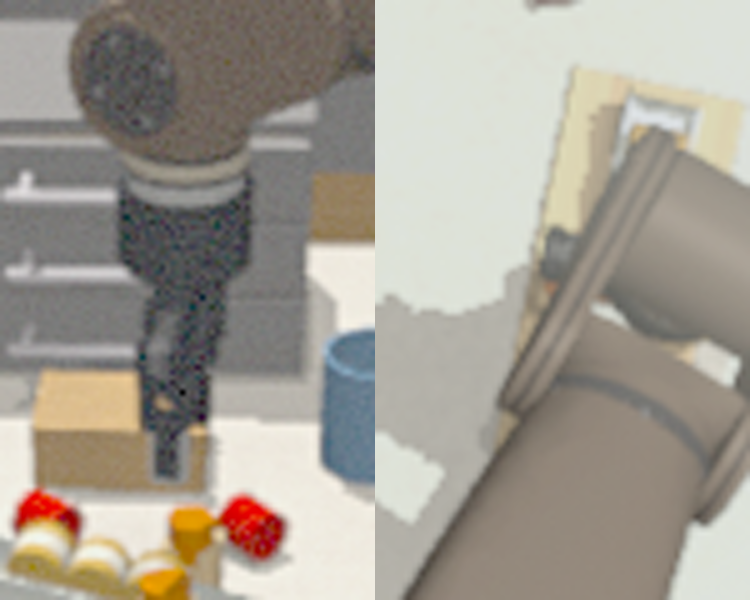

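```bash
python3 - <<'E'
from plant import *
from h import *
r=read_camera("side"); t=read_camera("top")
print("base",proj(r,[0,0,0]),proj(t,[0,0,0]))
print("start tcp",proj(r,[.24,-.631,.193]),proj(t,[.24,-.631,.193]))
for z in(.1,.15,.2,.25): print(z,"top knuckle",onplane(t,366,211,z).round(3),"cam side: axis",proj(r,[.555,-.197,z]).round(1))
im=cv2.imread("pics/side0.png")[0:100,380:480]; im=(255*(im/255.)**.45).astype(np.uint8)
cv2.imwrite("pics/s5.png",cv2.resize(im,None,fx=6,fy=6,interpolation=cv2.INTER_CUBIC))
print(get_state()["qpos"])
E
```

```text
base [537.95203524 239.85887106] [310.69164222 401.91857668]
start tcp [426.84859812  79.91740772] [544.94445966 336.03766489]
0.1 top knuckle [ 0.577 -0.153  0.1  ] cam side: axis [335.4 165.9]
0.15 top knuckle [ 0.573 -0.148  0.15 ] cam side: axis [335.7 151.4]
0.2 top knuckle [ 0.57  -0.144  0.2  ] cam side: axis [335.9 136.3]
0.25 top knuckle [ 0.566 -0.139  0.25 ] cam side: axis [336.2 120.4]
[-5.13434689e-01  1.80351795e-01  1.85663726e+00  1.02229468e-03
  1.10468715e+00  1.25283903e+00]
```

View pics/s5.png

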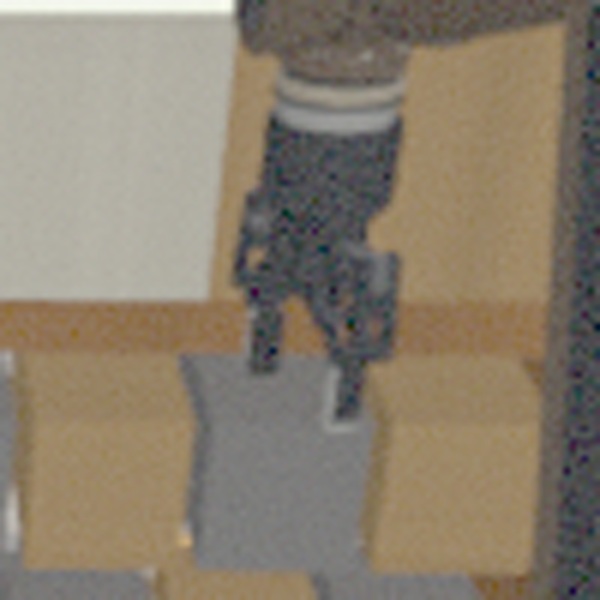

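```bash
python3 - <<'E'
from plant import *
from h import *
r=read_camera("side"); t=read_camera("top")
p=onplane(t,316,142,.12);print(p,proj(r,p))
# side tip row 155.8 col 333: heights for w
yd=np.array([np.cos(np.radians(78.8)),np.sin(np.radians(78.8)),0])
for w in (.03,.045):
  for z in(.14,.145,.15,.155,.16): print(w,z,proj(r,np.r_[.555,-.197,z]+yd*w).round(1))
# start pose jaw dir -69.2deg, fingers +-
a=np.radians(-69.2);y0=np.array([np.cos(a),np.sin(a),0])
for w in(-.05,.05):
  for z in(.193,.206,.22,.24,.26): print(w,z,proj(r,np.r_[.24,-.631,z]+y0*w).round(1))
E
```

```text
[ 0.77687576 -0.00200252  0.12      ] [250.38714582 197.44766419]
0.03 0.14 [333.4 159.6]
0.03 0.145 [333.4 158.1]
0.03 0.15 [333.5 156.6]
0.03 0.155 [333.5 155.1]
0.03 0.16 [333.5 153.6]
0.045 0.14 [332.3 162.3]
0.045 0.145 [332.3 160.8]
0.045 0.15 [332.3 159.3]
0.045 0.155 [332.3 157.8]
0.045 0.16 [332.3 156.3]
-0.05 0.193 [433.8  85.3]
-0.05 0.206 [434.3  81.7]
-0.05 0.22 [434.9  77.8]
-0.05 0.24 [435.7  72.2]
-0.05 0.26 [436.5  66.5]
0.05 0.193 [420.2  74.8]
0.05 0.206 [420.6  71.4]
0.05 0.22 [421.1  67.6]
0.05 0.24 [421.8  62.2]
0.05 0.26 [422.5  56.7]
```

arm_command:
  steps:
    - [[-0.001, 0.002, 0], [0.001, 0, 0.008], 0.42]
    - [[-0.001, 0.002, 0], [0.001, 0, 0.014], 0.42]
    - [[-0.001, 0.002, 0], [0.001, 0, 0.014], 0.42]

```text
time: 3.22
eef_pos: [0.5564, -0.1971, 0.0977]
tcp_rot: [0.995, -0.098, -0.0, -0.0]
contact_force: [-0.1, -0.8, -0.4]
opening: 0.71
```

```bash
cat > look.py <<'E'
from plant import *
from h import *
import sys
s=get_state(); print(s["time"],s["eef_pos"].round(4),s["opening"].round(3),s["contact_force"].round(2),s["wrist_torque"].round(2),plan(s,[.556,-.197,.09],-11.2))
x,y,w,h=(285,110,100,100)
r=read_camera("side")
im=r["frame"][y:y+h,x:x+w,::-1]/255.
cv2.imwrite(f"pics/{sys.argv[1]}.png",cv2.resize((255*im**.6).astype(np.uint8),None,fx=6,fy=6,interpolation=cv2.INTER_CUBIC))
E
python3 look.py l1
```

```text
Traceback (most recent call last):
  File "look.py", line 4, in <module>
    s=get_state(); print(s["time"],s["eef_pos"].round(4),s["opening"].round(3),s["contact_force"].round(2),s["wrist_torque"].round(2),plan(s,[.556,-.197,.09],-11.2))
                                                         ^^^^^^^^^^^^^^^^^^
AttributeError: 'float' object has no attribute 'round'
```

```bash
sed -i 's/s\["opening"\].round(3)/round(s["opening"],3)/' look.py; python3 look.py l1
```

```text
3.225 [ 0.5564 -0.1971  0.0977] 0.71 [-0.07 -0.8  -0.37] [ 0.02  0.02 -0.06] (array([-0.00067754,  0.00020408, -0.00028997]), array([-4.36214518e-04, -5.11878381e-05,  7.65721743e-03]))
```

View pics/l1.png

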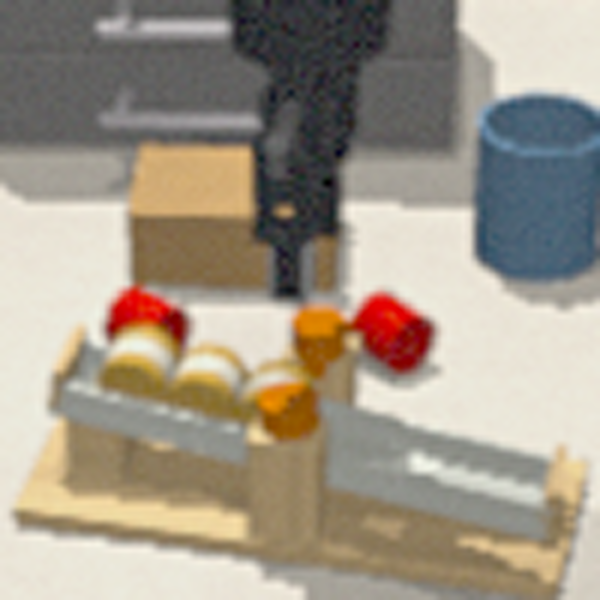

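arm_command:
  steps:
    - [[0, 0, 0], [0, 0, 0.003], 0.42]
    - [[0, 0, 0], [0, 0, 0.006], 0.42]
    - [[0, 0, 0], [0, 0, 0.009], 0.42]
    - [[0, 0, 0], [0, 0, 0.009], 0.42]

```text
time: 3.78
eef_pos: [0.5565, -0.1972, 0.0888]
tcp_rot: [0.995, -0.098, -0.0, -0.0]
contact_force: [-0.0, 0.4, -0.5]
opening: 0.71
```

arm_command:
  steps:
    - [[0, 0, 0], [0, 0, 0.003], 0.42]
    - [[0, 0, 0], [0, 0, 0.005], 0.42]
    - [[0, 0, 0], [0, 0, 0.005], 0.42]

```text
time: 4.15
eef_pos: [0.5563, -0.1971, 0.0835]
tcp_rot: [0.995, -0.098, -0.0, -0.0]
contact_force: [0.7, -0.3, -0.4]
opening: 0.706
```

```bash
python3 look.py l2
```

```text
4.15 [ 0.5563 -0.1971  0.0835] 0.706 [ 0.74 -0.32 -0.44] [ 0.   -0.05  0.03] (array([-0.00083248,  0.00056526, -0.00031678]), array([-3.41685351e-04, -1.28669807e-05, -6.54585433e-03]))
```

View pics/l2.png

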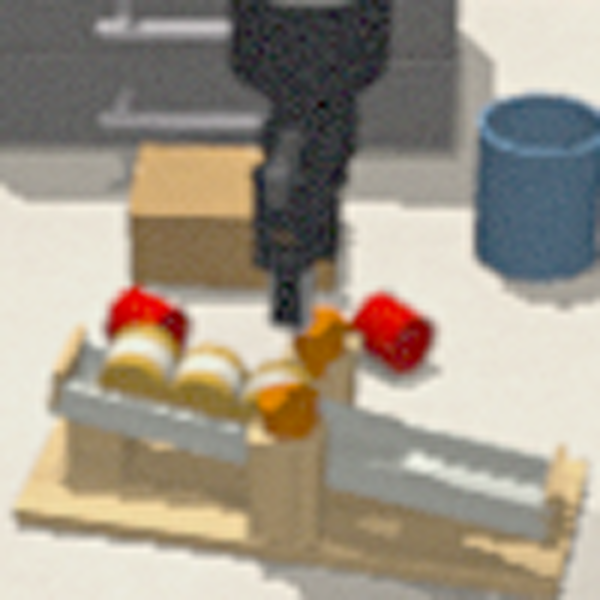

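arm_command:
  steps:
    - [[0, 0, 0], [0, 0, 0.004], 0.42]
    - [[0, 0, 0], [0, 0, 0.008], 0.42]
    - [[0, 0, 0], [0, 0, 0.012], 0.42]
    - [[0, 0, 0], [0, 0, 0.012], 0.42]

```text
time: 4.7
eef_pos: [0.556, -0.197, 0.071]
tcp_rot: [0.995, -0.098, -0.001, -0.001]
contact_force: [-0.2, 0.5, 0.6]
opening: 0.706
```

```bash
python3 look.py l3; python3 - <<'E'
from plant import *
from h import *
t=read_camera("top"); c=t["frame"][180:260,330:430,::-1]/255.
cv2.imwrite("pics/t3.png",cv2.resize((255*c**.5).astype(np.uint8),None,fx=6,fy=6,interpolation=cv2.INTER_CUBIC))
E
```

```text
4.7 [ 0.556 -0.197  0.071] 0.706 [-0.23  0.48  0.62] [ 0.    0.03 -0.08] (array([-0.00108459,  0.00139803, -0.00037281]), array([-5.41662361e-05,  3.22437159e-05, -1.90319041e-02]))
```

View pics/l3.png

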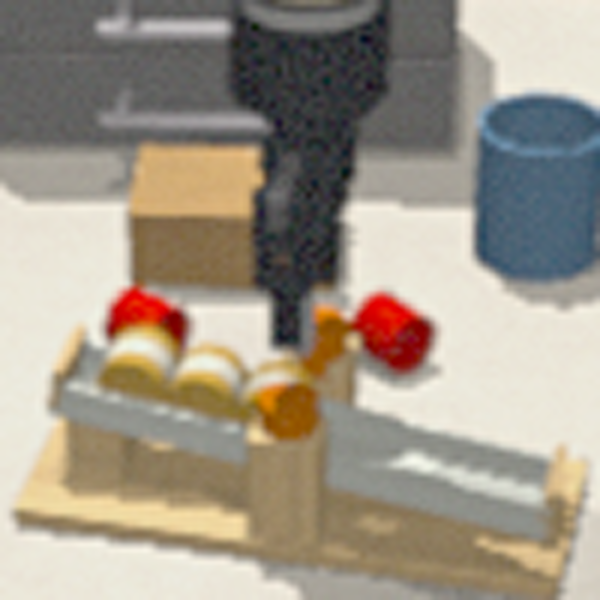

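View pics/t3.png

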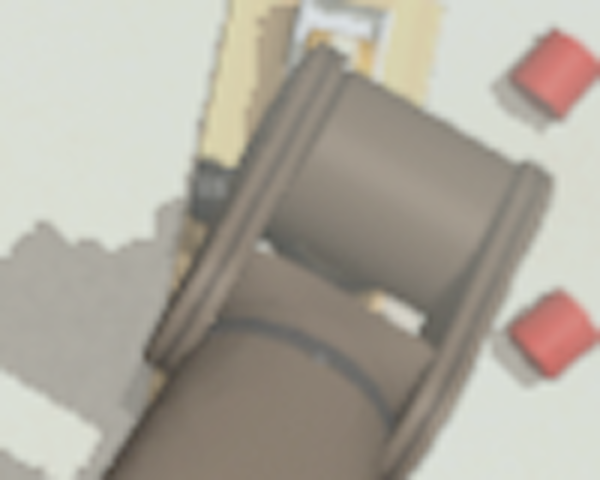

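arm_command:
  steps:
    - [[0, 0, 0], [0, 0, 0.005], 0.42]
    - [[0, 0, 0], [0, 0, 0.01], 0.42]
    - [[0, 0, 0], [0, 0, 0.015], 0.42]
    - [[0, 0, 0], [0, 0, 0.017], 0.42]
    - [[0, 0, 0], [0, 0, 0.017], 0.42]

```text
time: 5.42
eef_pos: [0.5563, -0.1971, 0.0542]
tcp_rot: [0.995, -0.098, -0.0, -0.001]
contact_force: [-0.4, 0.4, -0.4]
opening: 0.71
```

```bash
python3 look.py l4
```

```text
5.425 [ 0.5563 -0.1971  0.0542] 0.71 [-0.39  0.35 -0.35] [ 0.03 -0.02 -0.01] (array([-0.00093128,  0.00086423, -0.00033769]), array([-3.13414194e-04, -4.04775631e-05, -3.57530663e-02]))
```

View pics/l4.png

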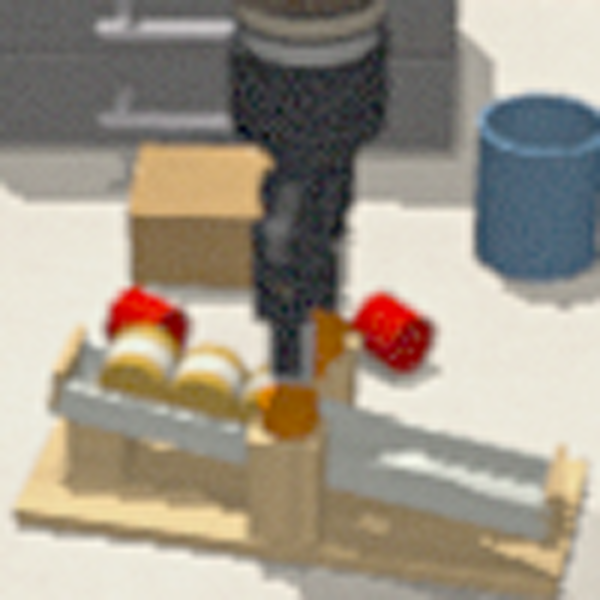

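arm_command:
  steps:
    - [[0, 0, 0], [0, 0, 0.003], 0.42]
    - [[0, 0, 0], [0, 0, 0.006], 0.42]
    - [[0, 0, 0], [0, 0, 0.006], 0.42]

```text
time: 5.85
eef_pos: [0.5562, -0.197, 0.0481]
tcp_rot: [0.995, -0.098, -0.001, -0.001]
contact_force: [-0.4, -0.4, 0.2]
opening: 0.713
```

```bash
python3 look.py l5
```

```text
5.85 [ 0.5562 -0.197   0.0481] 0.713 [-0.41 -0.4   0.25] [-0.05 -0.02  0.02] (array([-0.00100476,  0.00116565, -0.0003662 ]), array([-1.99723877e-04, -2.12380884e-05, -4.19089592e-02]))
```

View pics/l5.png

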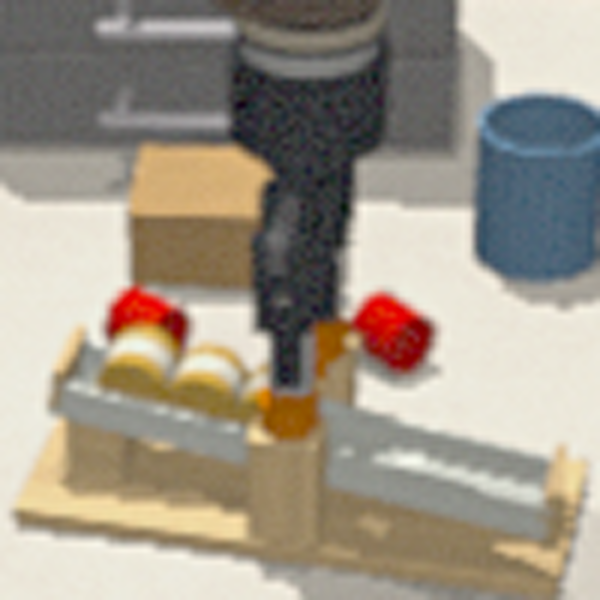

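arm_command:
  steps:
    - [[0, 0, 0], [0, 0, 0.002], 0.42]
    - [[0, 0, 0], [0, 0, 0.003], 0.42]
    - [[0, 0, 0], [0, 0, 0.003], 0.42]

```text
time: 6.28
eef_pos: [0.5562, -0.197, 0.0451]
tcp_rot: [0.995, -0.098, -0.0, -0.001]
contact_force: [-0.4, -0.4, -0.3]
opening: 0.709
```

arm_command:
  steps:
    - [[0, 0, 0], [0, 0, 0.002], 0.42]
    - [[0, 0, 0], [0, 0, 0.002], 0.42]

```text
time: 6.52
eef_pos: [0.5564, -0.1971, 0.0434]
tcp_rot: [0.995, -0.098, -0.0, -0.0]
contact_force: [-1.0, 0.6, 1.9]
opening: 0.709
```

```bash
python3 look.py l6
```

```text
6.525 [ 0.5564 -0.1971  0.0434] 0.709 [-0.95  0.65  1.93] [ 0.02  0.04 -0.04] (array([-0.00089563,  0.00064824, -0.00045765]), array([-4.39802314e-04, -8.46091218e-05, -4.65785186e-02]))
```

View pics/l6.png

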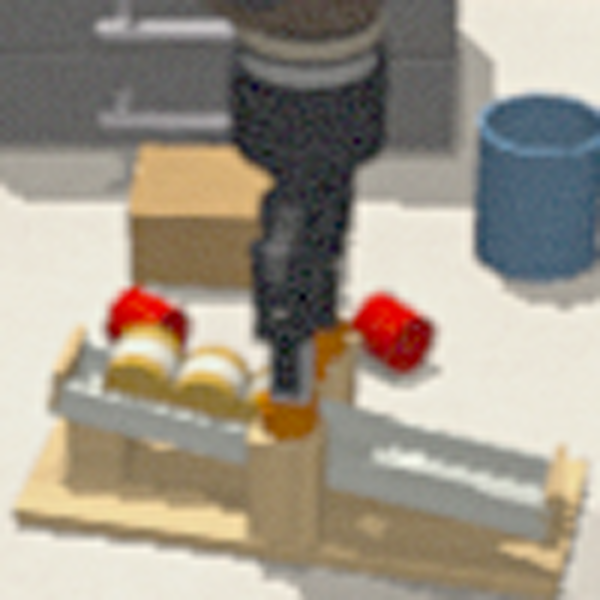

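arm_command:
  steps:
    - [[0, 0, 0], [0, 0, 0.004], 0.42]
    - [[0, 0, 0], [0, 0, 0.008], 0.42]
    - [[0, 0, 0], [0, 0, 0.0085], 0.42]
    - [[0, 0, 0], [0, 0, 0.0085], 0.42]
    - [[0, 0, 0], [0, 0, 0.0085], 0.42]

```text
time: 7.2
eef_pos: [0.5566, -0.1972, 0.0361]
tcp_rot: [0.995, -0.098, -0.0, -0.0]
contact_force: [-2.3, 1.7, 8.1]
opening: 0.714
```

```bash
python3 look.py l7
```

```text
7.2 [ 0.5566 -0.1972  0.0361] 0.714 [-2.35  1.7   8.14] [ 0.25  0.5  -0.04] (array([-0.0007523 ,  0.00062274, -0.00029556]), array([-0.00068435, -0.00015556, -0.05393887]))
```

View pics/l7.png

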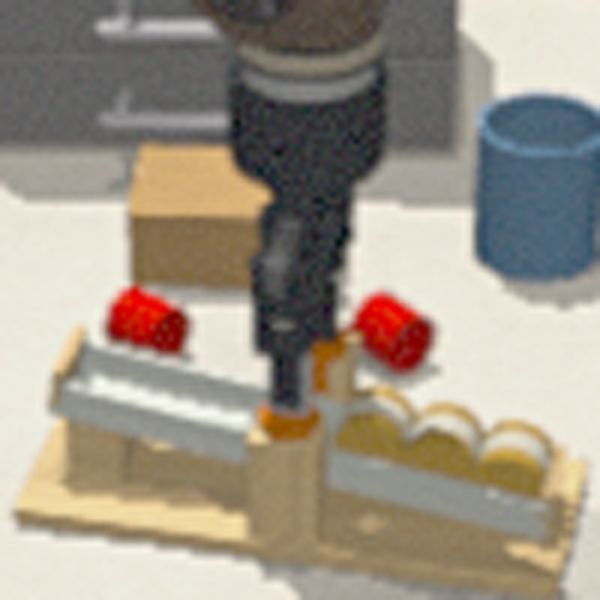

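All three tins have rolled to the low end, at crop (370,425), (445,440) and (520,455). I'll keep both catches down until the tins are still.

arm_command:
  steps:
    - [[0, 0, 0], [0, 0, 0], 0.42]
    - [[0, 0, 0], [0, 0, 0], 0.42]
    - [[0, 0, 0], [0, 0, 0], 0.42]
    - [[0, 0, 0], [0, 0, 0], 0.42]
    - [[0, 0, 0], [0, 0, 0], 0.42]
    - [[0, 0, 0], [0, 0, 0], 0.42]
    - [[0, 0, 0], [0, 0, 0], 0.42]
    - [[0, 0, 0], [0, 0, 0], 0.42]
    - [[0, 0, 0], [0, 0, 0], 0.42]
    - [[0, 0, 0], [0, 0, 0], 0.42]

```text
time: 8.5
eef_pos: [0.5566, -0.1972, 0.0369]
tcp_rot: [0.995, -0.098, -0.001, -0.0]
contact_force: [-3.6, 1.8, 8.2]
opening: 0.709
```

```bash
python3 look.py l8; python3 - <<'E'
import cv2,numpy as np
a=cv2.imread("pics/l7.png").astype(int);b=cv2.imread("pics/l8.png").astype(int)
d=abs(a-b).max(2)[380:500,330:580]; print(d.mean(),d.max())
E
```

```text
8.5 [ 0.5566 -0.1972  0.0369] 0.709 [-3.64  1.84  8.23] [ 0.23  0.54 -0.05] (array([-0.00078966,  0.00126832, -0.000115  ]), array([-0.00066499, -0.00011646, -0.05312652]))
2.9491666666666667 43
```

View pics/l8.png

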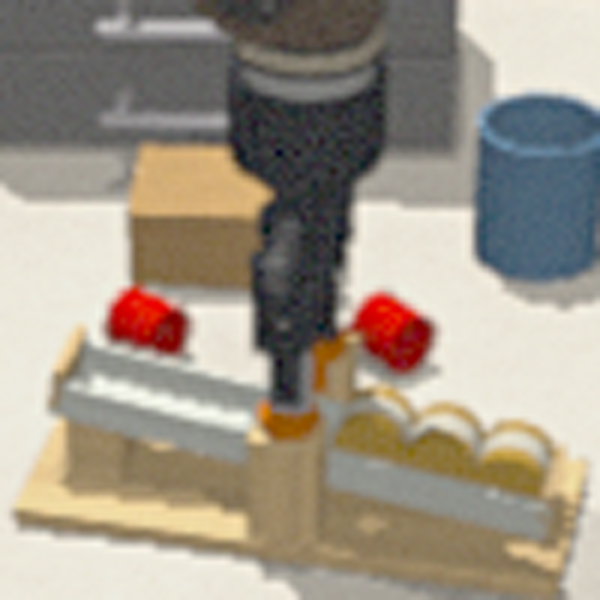

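The tins are still: nothing changed between the two pictures, 1.3 s apart. Now I'll lift straight up.

arm_command:
  steps:
    - [[0, 0, 0], [0, 0, -0.006], 0.42]
    - [[0, 0, 0], [0, 0, -0.012], 0.42]
    - [[0, 0, 0], [0, 0, -0.03], 0.42]
    - [[0, 0, 0], [0, 0, -0.06], 0.42]
    - [[0, 0, 0], [0, 0, -0.1], 0.42]
    - [[0, 0, 0], [0, 0, -0.15], 0.42]
    - [[0, 0, 0], [0, 0, -0.15], 0.42]

```text
time: 9.43
eef_pos: [0.5598, -0.199, 0.1938]
tcp_rot: [0.995, -0.098, 0.005, 0.002]
contact_force: [1.3, 0.5, 0.8]
opening: 0.712
```

```bash
python3 look.py l9;  python3 - <<'E'
from plant import *
import cv2
cv2.imwrite("pics/side9.png",read_camera("side")["frame"][:,:,::-1])
E
```

```text
9.425 [ 0.5598 -0.199   0.1938] 0.712 [1.28 0.47 0.82] [-0.02  0.   -0.02] (array([ 2.93322561e-03, -1.01391918e-02, -3.48887901e-05]), array([-0.00521899, -0.00155297,  0.1037152 ]))
```

View pics/l9.png

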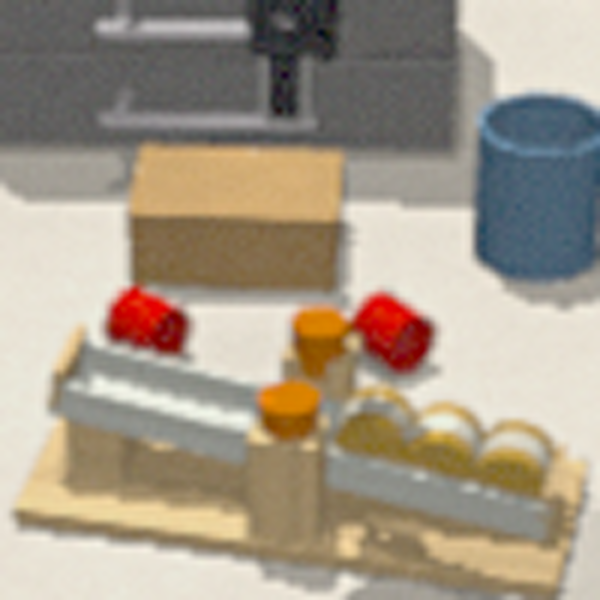

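View pics/side9.png

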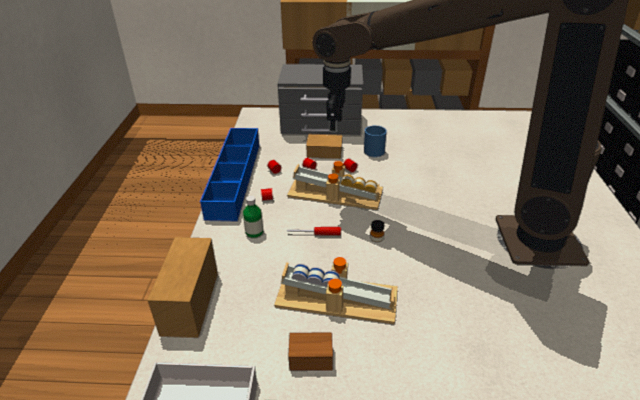

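Both catches are back up at crop (320,325) and (290,395). The three brass tins lie in the pocket, the blue dispenser and the other things are unchanged, and the arm is clear. I'll hand it in.

```bash
python3 -c "
from plant import *
print(get_state()['dq'].round(3)); print(sign_off())"
```

```text
[-0.001  0.031  0.045  0.002 -0.001 -0.001]
the job is handed in; nothing more can be done
None
```

The job is done and handed in at about 9.5 s. I pressed both catches of the brass dispenser down together, one fingertip on each, to nearly full travel. All three brass tins rolled into the low pocket. I held the catches down another 1.3 s, then lifted straight up.

**Last checks:**
- **Tins:** all three lie in the pocket and showed no movement between two pictures 1.3 s apart.
- **Catches:** both are back up. The press force was 8.1–8.2 N, close to the 8.4 N expected for two catches fully down.
- **Surroundings:** in the side picture, the blue dispenser and the other things look untouched. I did not take a last top picture.
- **Arm:** well above everything, with the fingertips about 0.24 m up.

**One disagreement:** by the side camera, the open fingertips were about 45 mm higher than the reported TCP, and first contact came at a reported TCP height of 0.043 m instead of about 0.08 m. I did not find out why. I came down in small steps, watching the force and the pictures.

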